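Hook out the stuck plate tray

TASK

The analyser's plate tray is stuck back under its low hood. Take the orange-handled hook rod from its rest, feel under the hood for the brass pull eye on the tray's front and use the hook to draw the tray out to its stop; then lay the rod back on its rest the way it lay, hook end forward. Keep gripper and arm off the tray, and leave the other lab things where they stand.

Things in the scene. Friction and masses are not known exactly. Their poses are not given: they have to be found in the camera images.
- analyser: Fixed cream bench instrument, 280 deep (x) x 260 wide (y) x 160 high. Origin on the bench below the middle of its hood's front edge (so it spans x = 0 to 280); its x axis points from its open front to its back, z up. Between the side walls (inner faces at y = +-94, starting at x = 20) the bench in front of the tray is bare; a dark floor 10 high starts at x = 90.
- hood_edge (a point): Middle of the lower front edge of the analyser's hood: analyser (0, 0, 100). Under the hood all is open up to 100 above the bench.
- tray: Aluminium tray under the hood, carrying a blue well block (127 wide, top 65 high). Origin: middle of its front face (150 wide, 12 to 46 above the bench), at bench level; axes as the analyser's. Slides out along analyser -x with 4 N friction plus 12 N per m/s, stays where left. Origin at analyser x = 55 when fully in, -55 at its outer stop; starts 0 to 12 mm out.
- eye_middle (a point): Point on the tray (-15, 0, 25 in its frame) where the centre of the eye's hole would be were the eye in mid place. The brass pull eye is clamped tight (it cannot be shifted) anywhere within 25 mm to either side of this along y: where is not told, feel for it. Flat level eye 36 wide, from the tray's front face to 31 ahead of it, 22 to 28 above the bench.
- eye_slot (a point): Same point, for the hole: upright through hole 18 (x) by 20 (y), centred on this x, in the middle of the eye's width; bar ahead of it 7, bars beside it 8 wide. The eye's foot, 36 wide, 6 thick, 15 to 35 above the bench, stands against the tray's front face.
- hook_rod: Loose hook rod, about 0.16 kg. Its x axis runs from handle to hook, z up as it lies. Origin: on the rod's axis inside the handle, where to grip. Orange handle 22 wide (y) x 24 high, from x = -75 to 45; steel shank 10 thick from there to x = 120, where a straight steel prong 8 thick turns down (-z); the prong's lower end is 38 below the rod's axis.
- hook_tip (a point): Lower end of the hook rod's prong, at (120, 0, -38) in the rod's frame.
- rest: Fixed rest of the hook rod: grey base 190 x 70 x 8 with two black flared saddles 14 thick. Origin on the bench; x axis: the way the hook points when laid. Rear saddle at x = -62 takes the handle (floor 48 high, cheeks to 65), front one at x = 85 the shank (floor 55, cheeks to 72). Side play 2 mm, mouths about 6 mm wider; between them the handle is free for fingers.
- rest_place (a point): Where the rod's origin is when it lies on the rest: 60 above the rest's origin.
- tip_box: Bystander: pipette tip box with green deck, 85 x 120 x 65 high; origin under its centre.
- reagent: Bystander: amber bottle, 64 across, 130 high; origin under its centre.
- jar: Bystander: clear jar, 70 across, 90 high; origin under its centre.
- plate_stack: Bystander: stack of three white well plates, 86 x 127 x 43 high; origin under its centre.
- tube_rack: Bystander: yellow rack with eight tubes, 80 x 150 x 87 high; origin under its centre.
- plate_lid: Bystander: grey plate lid, 85 x 127 x 12, lying on the analyser's top; origin under its centre.
Not all that is in view belongs to the job. Of the things that look like the hook_rod, the smaller one is meant.

How it is judged:
On the way, in this order (a step that is already met when the one before it is completed fails the run):
1. the hook is drawing the tray: rod and tray in contact, tray more than 30 mm out (x of tray in the frame of analyser below 0.025 m and contact force between hook_rod and tray above 0.5 N), for 0.05 s.
2. the tray is out to its stop (within 12 mm) (x of tray in the frame of analyser below -0.043 m), for 0.2 s.
3. the rod lies on its rest, hook end forward (z of hook_rod in the frame of rest between 0.053 and 0.068 m and x of hook_tip in the frame of rest between 0.098 and 0.142 m and angle between the x axis of hook_rod and the x axis of rest, either way round below 0.12 rad and angle between the z axis of hook_rod and the z axis of rest, either way round below 0.2 rad), for 0.2 s.
At the end, for the whole second after the job is handed in: The tray stands within 12 mm of its outer stop (its origin beyond analyser x = -43 mm) and the hook rod lies still on its rest: origin 53 to 68 mm above the rest's origin, hook tip 98 to 142 mm ahead of it along the rest's x, axis within 0.12 rad of the rest's, hook down (within 0.2 rad) (all of step 3 and x of tray in the frame of analyser below -0.043 m and linear speed of each of hook_rod, tray below 0.02 m/s); the robot touches nothing.
It fails at once if the gripper or arm presses the tray or its eye (over 1 N) (contact force between any of the fingers, the arm and tray above 1 N).
It fails at once if a bystander is moved more than 30 mm (distance of any of tip_box, reagent, jar, plate_stack, tube_rack, plate_lid from where it was at the start of the episode above 0.03 m).
It also fails if it takes over 61 s, if anything falls off the work surface, if the arm or the gripper's body presses on something with over 40 N, if the wrist force passes 120 N, or if a joint passes its speed limit or range.

ROBOT

A 6-joint arm with a two-finger parallel gripper is mounted at the origin on the work surface. World frame = base frame: x ahead of the robot, y to its left, z up, the work surface at z = 0. Lengths are in m, angles in rad, forces in N, time in s.
With the tool pointing down it reaches from about 0.25 to 0.85 m from the base axis. Payload 12.5 kg.
Tool frame: the origin (TCP) lies midway between the tips of the shut fingers; the grasp point (between the pads) lies 19 mm behind it; z points along the fingers, x is the direction in which the jaws open and shut, and the axes are right-handed (so a half turn about z gives the same grasp; the last joint's range is limited). The gripper opens to 93 mm and grips with 3 to 60 N. Pads are 15 mm wide; open, the fingers measure 128 mm over their backs; the gripper's body (75 mm by 188 mm) begins 65 mm behind the grasp point.
Start: joints at [1.245, 0.351, 1.652, -0, 1.139, -0.085], TCP at [0.131, 0.534, 0.219] pointing down, gripper open.
Joint ranges: [-2.75, 2.75], [-0.79, 2.1], [0.01, 2.65], [-1.57, 4.71], [0.07, 3.14], [-2.87, 2.87]. Speed limits (rad/s): [2.22, 2.22, 2.79, 3.14, 3.14, 3.14].

INTERFACE

Orientations are given as [roll, pitch, yaw] about the fixed x, y, z axes, in that order (R = Rz(yaw) Ry(pitch) Rx(roll)).
In Python, from plant import env, eyes gives the robot as it stands.
- The arm moves only by the shell command python3 -m inch 'ROWS'. ROWS is JSON, one flat list of numbers, 5 for each row, row after row: the shift along the tool's x, y, z each as a share of 0.02 m, from -1 to 1, then the turn about the tool's z as a share of 0.1 rad, from -1 to 1, then the closure, from -1 (fully open) to 1 (shut). A call has 1 to 12 rows; each row shifts and turns the commanded pose from where the row before left it, along the tool's axes as they then stand; what a row does not reach is not made up. A row lasts 1/12 s, in which the tool goes at most 41.7 mm and 7.16 degrees, less where a joint would pass 70% of its speed; a pose out of reach is approached as far as the arm can. A call with a number of a shift or a turn outside -1 to 1 is refused whole. A call with a gripper value outside its range is refused whole. The fingers move at their own pace and stop on an object; the grip force is fixed at half the most. Time passes only in rows, so rows that do not move let the fingers close. It gives the time, the measured TCP pose, the force and the opening at its end, in the units of the state.
- env.get_obs(): the state, without advancing time (a new reading comes with each control period).
- eyes.camera(name): name is "scene" or "top" or "wrist"; returns (picture, depth): 400x640x3 uint8, blue, green, red; 400x640 float32, m along the optical axis (not along the pixel's ray), 0 where there is no reading.
- eyes.get_calibration(name): a dict with "fx", "fy", "cx", "cy" (pixels), "R" (3x3) and "t" (3): a world point X has camera coordinates R X + t; the wrist camera has in their place "mount" (4x4, takes a point from camera to tool coordinates, whose origin is the TCP and whose axes are the tool frame's). Camera axes: x right, y down, z forward; pixel columns grow to the right and rows downward; lengths in m; the calibration is good to about 2 mm. A picture is of the moment at which its call begins: read the wrist's pose just before it. get_calibration takes no time and is no camera call.
- env.sign_off(): hands the job in, once; it reports no verdict.
The state is a dict: "time_s": time; "joint_pos": joint angles; "qvel": joint speeds; "effort": joint torques, N m; "eef_pos": TCP position; "tcp_rot": TCP orientation; "ft_force": force on the tool from outside, world axes, zero at the start; "wrist_torque": the same for the moment, N m; "width": opening from 0.0 (shut) to 1.0 (fully open).
Only numpy, scipy, OpenCV 4.12 (cv2) and the standard library are available. Lean on these libraries where they do the work, as an engineer would, in place of code of your own. Each camera call takes 0.05 s, during which the arm holds its last target.

## Working session

There is one attempt and no reset: what is moved stays moved. The work goes in short steps, Python scripts to look and compute and a shell command to move; the robot and the scene stay as the last step left them, time stands still between calls to the robot, and variables do not carry over. Pictures are saved under pics/ and viewed, and the job is handed in when it is done.

```bash
ls; mkdir -p pics; cat > h.py <<'E'
import numpy as np, cv2
from plant import env, eyes
def pix2w(name,u,v,d):
    c=eyes.get_calibration(name)
    p=np.array([(u-c['cx'])/c['fx']*d,(v-c['cy'])/c['fy']*d,d])
    return c['R'].T@(p-c['t'])
def w2pix(name,X):
    c=eyes.get_calibration(name)
    p=c['R']@np.array(X)+c['t']
    return c['fx']*p[0]/p[2]+c['cx'],c['fy']*p[1]/p[2]+c['cy'],p[2]
def plane(name,u,v,z):
    c=eyes.get_calibration(name)
    r=c['R'].T@np.array([(u-c['cx'])/c['fx'],(v-c['cy'])/c['fy'],1]); o=-c['R'].T@c['t']
    return o+r*(z-o[2])/r[2]
E
python3 - <<'E'
from h import *
print(env.get_obs())
for n in('scene','top'):
    i,d=eyes.camera(n); cv2.imwrite(f'pics/{n}0.png',i); np.save(f'{n}0.npy',d); print(eyes.get_calibration(n))
E
```

```text
pics
{'time_s': 0.0, 'joint_pos': array([ 1.24538447e+00,  3.51255613e-01,  1.65240887e+00,  3.46633355e-05,
        1.13911862e+00, -8.45927086e-02]), 'qvel': array([ 3.85591501e-04,  6.61538564e-05,  6.93715847e-04,  9.03190498e-04,
       -1.57283640e-03,  1.32494555e-03]), 'effort': array([ 8.89096123e-05, -4.97327614e+01, -2.85249621e+01,  6.99000154e-02,
        2.58343597e-02, -1.23653385e-04]), 'eef_pos': array([0.1310267 , 0.53381153, 0.21809661]), 'tcp_rot': array([-3.14146072e+00,  1.18352685e-03,  1.32996274e+00]), 'ft_force': array([-0.63375959, -1.21476092,  0.21396003]), 'wrist_torque': array([0.01799692, 0.03303726, 0.00413056]), 'width': 0.9994334614128089}
{'fx': 480.55054104380986, 'fy': 480.55054104380986, 'cx': 320.61566323166033, 'cy': 199.5040977409867, 'R': array([[ 0.61721288, -0.78675638, -0.00791566],
       [-0.74317415, -0.57966011, -0.33419507],
       [ 0.25834172,  0.21215222, -0.94247069]]), 't': array([-0.34477574,  0.40815744,  1.51599756])}
{'fx': 390.2239132708992, 'fy': 390.2239132708992, 'cx': 315.948880673052, 'cy': 206.67720062471287, 'R': array([[-6.39723820e-04, -9.99829560e-01, -1.84510360e-02],
       [-9.94058525e-01,  2.64411903e-03, -1.08814781e-01],
       [ 1.08845021e-01,  1.82717983e-02, -9.93890790e-01]]), 't': array([-0.03106057,  0.51177953,  1.12584426])}
```

View pics/scene0.png

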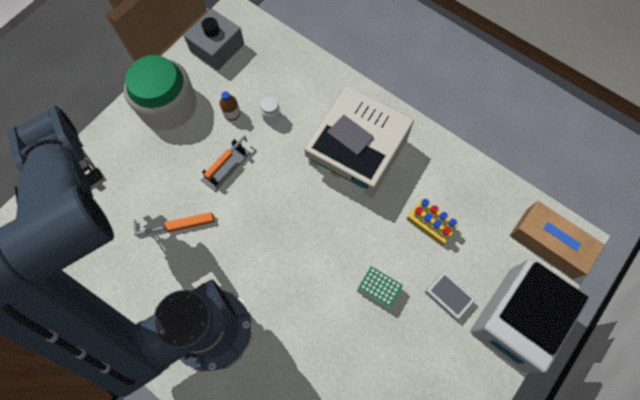

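View pics/top0.png

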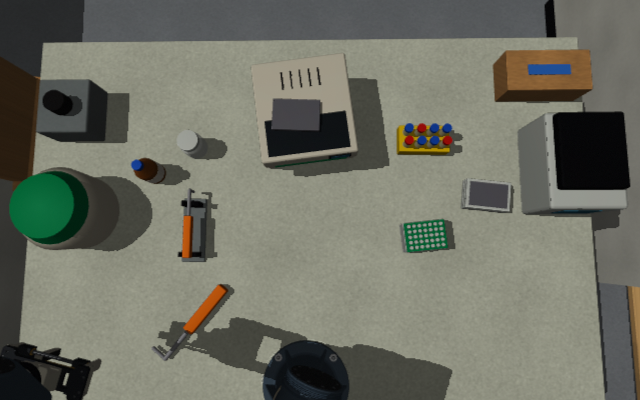

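Top view (up is world +x): the rod on the rest is at about (190,230) with its hook up, near (190,192). The larger decoy lies at (195,320). The analyser's front edge runs from (262,163) to (355,155), facing the robot. I'll enlarge these.

```bash
python3 - <<'E'
from h import *
i=cv2.imread('pics/top0.png')
a=cv2.resize(i[175:275,150:240],None,fx=6,fy=6,interpolation=cv2.INTER_CUBIC);cv2.imwrite('pics/rest_c.png',a)
a=cv2.resize(i[45:175,245:365],None,fx=4.5,fy=4.5,interpolation=cv2.INTER_CUBIC);cv2.imwrite('pics/an_c.png',a)
E
```

```text
(no output)
```

View pics/rest_c.png

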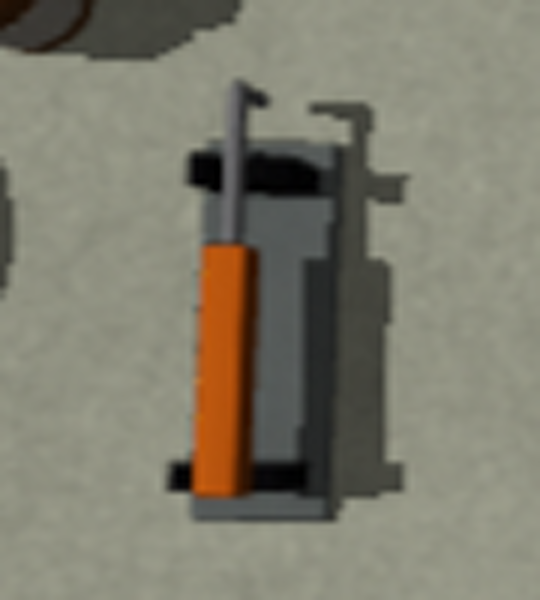

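View pics/an_c.png

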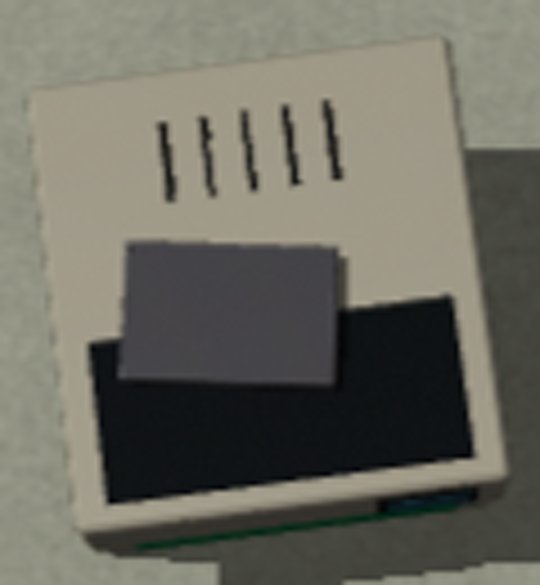

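```bash
python3 - <<'E'
from h import *
P=[]
for u,v in [(30,92),(447,38),(505,472),(78,530)]:
    p=plane('top',245+u/4.5,45+v/4.5,.16); P.append(p); print(p.round(4))
P=np.array(P); print([np.linalg.norm(P[k]-P[k-1]) for k in range(4)])
d1=P[0]-P[3];d2=P[1]-P[2]; print(np.arctan2(d1[1],d1[0]),np.arctan2(d2[1],d2[0]))
w=P[3]-P[2]; print('front yaw',np.arctan2(-w[0],w[1])); w=P[0]-P[1];print(np.arctan2(-w[0],w[1])); print('front mid',(P[2]+P[3])/2)
# depth points of orange and analyser top
i=cv2.imread('pics/top0.png'); d=np.load('top0.npy'); c=eyes.get_calibration('top')
def cloud(m):
    v,u=np.nonzero(m&(d>0)); z=d[v,u]; p=np.stack([(u-c['cx'])/c['fx']*z,(v-c['cy'])/c['fy']*z,z],1)
    return (p-c['t'])@c['R']
b,g,r=[i[...,k].astype(int) for k in range(3)]
m=(r>150)&(b<60)&(g<130); m[:175]=0;m[270:]=0;m[:,240:]=0
q=cloud(m); q=q[abs(q[:,2]-.072)<.008]; print(len(q),q[:,2].mean(),q.mean(0))
rect=cv2.minAreaRect((q[:,:2]*1000).astype(np.float32)); print(rect)
q2=q-q.mean(0); _,_,V=np.linalg.svd(q2[:,:2]);print('rod yaw',np.arctan2(V[0,1]*np.sign(V[0,0]),abs(V[0,0])))
e=q2[:,:2]@(V[0]*np.sign(V[0,0])); print(e.min(),e.max())
P=np.array([plane('top',150+u/6,175+v/6,.072) for u,v in [(205,243),(245,245),(193,493),(238,494)]]);print(P.round(4))
print('rear saddle edges', plane('top',150+170/6,175+478/6,.065),plane('top',150+307/6,175+476/6,.065))
print('base corners',[plane('top',150+u/6,175+v/6,.008).round(4) for u,v in [(192,520),(335,518),(340,145)]])
s=cv2.imread('pics/scene0.png')
cv2.imwrite('pics/sc_an.png',cv2.resize(s[80:195,295:420],None,fx=5,fy=5,interpolation=cv2.INTER_CUBIC))
cv2.imwrite('pics/sc_rest.png',cv2.resize(s[125:200,190:270],None,fx=7,fy=7,interpolation=cv2.INTER_CUBIC))
E
```

```text
[0.8857 0.141  0.16  ]
[ 0.9176 -0.1121  0.16  ]
[ 0.6484 -0.1439  0.16  ]
[0.6148 0.1079 0.16  ]
[np.float64(0.27294113674207865), np.float64(0.2550722484800123), np.float64(0.2710377166778727), np.float64(0.25404679517618417)]
0.12157336455594267 0.11773824884566358
front yaw 0.13267019060307164
0.1251552669683569
front mid [ 0.63162608 -0.01799093  0.16      ]
250 0.07330369567075211 [0.42488425 0.33618377 0.0733037 ]
((424.594482421875, 336.0929260253906), (113.4168930053711, 18.131425857543945), 0.5073167681694031)
rod yaw -0.003897480988498203
-0.05702755634220806 0.056458345308897095
[[0.4826 0.3433 0.072 ]
 [0.4816 0.3241 0.072 ]
 [0.3647 0.3446 0.072 ]
 [0.3642 0.3234 0.072 ]]
rear saddle edges [0.37157209 0.35839083 0.065     ] [0.37248514 0.29321153 0.065     ]
base corners [array([0.3501, 0.3677, 0.008 ]), array([0.3511, 0.2964, 0.008 ]), array([0.5376, 0.2995, 0.008 ])]
```

View pics/sc_an.png

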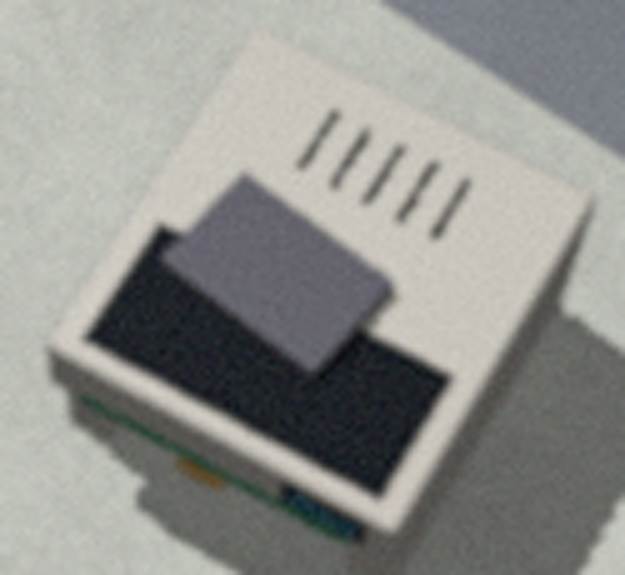

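View pics/sc_rest.png

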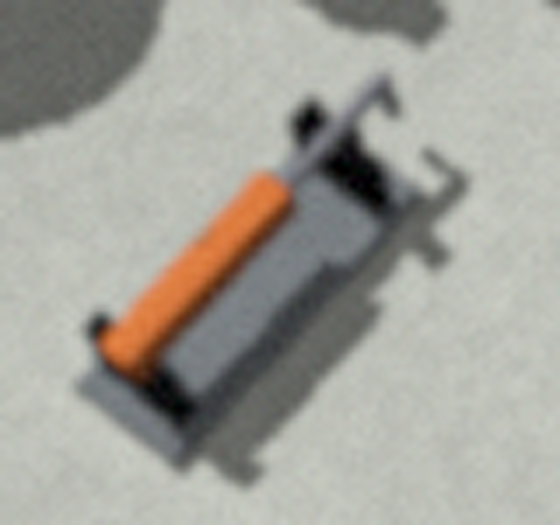

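```bash
python3 - <<'E'
from h import *
c=eyes.get_calibration('wrist');print({k:np.round(v,3) for k,v in c.items()})
P=np.array([plane('scene',295+u/5,80+v/5,.16) for u,v in [(55,345),(390,530),(590,198),(262,32)]]);print(P.round(4))
print('mid',(P[0]+P[1])/2,[np.linalg.norm(P[k]-P[k-1]) for k in range(4)])
for a,b in [(3,0),(2,1)]:
    w=P[a]-P[b];print(np.arctan2(w[1],w[0]))
w=P[0]-P[1];print(np.arctan2(-w[0],w[1]))
yaw=.125;o=np.array([.6275,-.0185]);
R=np.array([[np.cos(yaw),np.sin(yaw)],[-np.sin(yaw),np.cos(yaw)]])
for u,v in [(180,460),(178,470),(225,478),(215,487),(190,480)]:
    p=plane('scene',295+u/5,80+v/5,.028);print('eye',p.round(4),(R@(p[:2]-o)).round(4))
for z in(.072,):
  for u,v in [(285,205),(262,172),(103,340)]:
    print('rod',plane('scene',190+u/7,125+v/7,z).round(4))
E
```

```text
{'fx': np.float64(333.286), 'fy': np.float64(333.286), 'cx': np.float64(320.89), 'cy': np.float64(198.541), 'mount': array([[ 1.   ,  0.   , -0.001,  0.001],
       [-0.   ,  0.958,  0.287, -0.08 ],
       [ 0.001, -0.287,  0.958, -0.166],
       [ 0.   ,  0.   ,  0.   ,  1.   ]])}
[[ 0.6156  0.1029  0.16  ]
 [ 0.6448 -0.142   0.16  ]
 [ 0.9147 -0.108   0.16  ]
 [ 0.8834  0.1382  0.16  ]]
mid [ 0.63022869 -0.01956434  0.16      ] [np.float64(0.27005772953576884), np.float64(0.24666659884037717), np.float64(0.2720004580527457), np.float64(0.24819462756513413)]
0.1311365518522786
0.125457354172835
0.11859672312529992
eye [0.6466 0.0231 0.028 ] [0.0241 0.0389]
eye [0.6398 0.0196 0.028 ] [0.017  0.0363]
eye [ 0.655  -0.0096  0.028 ] [0.0284 0.0054]
eye [ 0.6454 -0.0082  0.028 ] [0.0191 0.008 ]
eye [0.639  0.0085 0.028 ] [0.0148 0.0254]
rod [0.4732 0.3219 0.072 ]
rod [0.4795 0.3426 0.072 ]
rod [0.3662 0.3436 0.072 ]
```

```bash
cat > st.py <<'E'
from h import *
import sys
# st.py x y z yaw : print rows (units) to go from measured pose, shift given in tool axes at target yaw
o=env.get_obs(); p=o['eef_pos']; yaw=o['tcp_rot'][2]
print('t',round(o['time_s'],2),'p',p.round(4),'rpy',o['tcp_rot'].round(4),'F',o['ft_force'].round(2),'M',o['wrist_torque'].round(3),'w',round(o['width'],3))
if len(sys.argv)>4:
    x,y,z,w=map(float,sys.argv[1:5]); d=np.array([x,y,z])-p
    tx=np.array([np.cos(w),np.sin(w),0]);ty=np.array([np.sin(w),-np.cos(w),0])
    print('rows x,y,z,turn:',round(d@tx/.02,2),round(d@ty/.02,2),round(-d[2]/.02,2),round((yaw-w)/.1,2))
E
python3 -m inch '[0,0,0,-1,-1, 0,0,0,-1,-1, 0,0,0,-0.41,-1, -1,1,0,0,-1, -1,1,0,0,-1, -1,1,0,0,-1, -1,1,0,0,-1, -1,1,0,0,-1, -1,1,0,0,-1, -1,1,0,0,-1, -1,1,0,0,-1, -1,1,0,0,-1]'
python3 -m inch '[-1,1,0,0,-1, 0,1,0,0,-1, 0,1,0,0,-1, 0,1,0,0,-1, 0,1,0,0,-1, 0,0,0,0,-1, 0,0,0,0,-1]'; python3 st.py 0.438 0.334 0.041 1.571
```

```text
time_s: 1.1
eef_pos: [0.3118, 0.353, 0.2185]
tcp_rot: [-3.141, 0.0, 1.571]
ft_force: [0.4, 0.8, 0.7]
width: 0.998
time_s: 1.68
eef_pos: [0.4113, 0.3339, 0.2181]
tcp_rot: [-3.141, 0.001, 1.57]
ft_force: [-1.2, -0.9, 0.2]
width: 0.999
t 1.68 p [0.4113 0.3339 0.2181] rpy [-3.1406e+00  6.0000e-04  1.5699e+00] F [-1.16 -0.94  0.16] M [0.004 0.039 0.029] w 0.999
rows x,y,z,turn: 0.01 1.33 8.85 -0.01
```

```bash
python3 -m inch '[0,1,1,0,-1, 0,0.33,1,0,-1, 0,0,0,0,-1]'; python3 st.py; python3 - <<'E'
from h import *
i,d=eyes.camera('wrist'); cv2.imwrite('pics/w1.png',i); np.save('w1.npy',d)
E
```

```text
time_s: 1.93
eef_pos: [0.4364, 0.3333, 0.1754]
tcp_rot: [-3.137, 0.003, 1.571]
ft_force: [-0.4, -0.4, -0.9]
width: 1.0
t 1.93 p [0.4364 0.3333 0.1754] rpy [-3.1372e+00  2.8000e-03  1.5708e+00] F [-0.39 -0.43 -0.91] M [ 0.011  0.015 -0.008] w 1.0
```

View pics/w1.png

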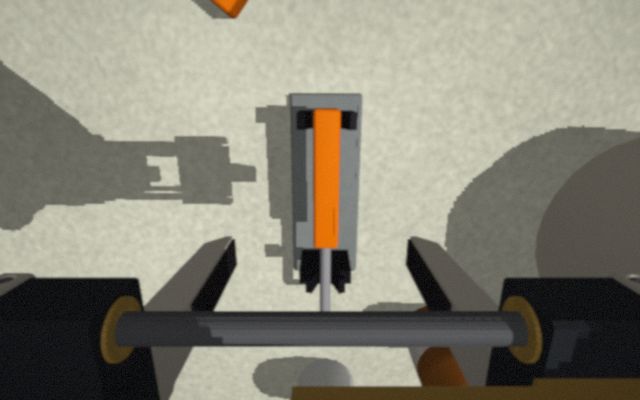

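Wrist view (image down is world +x): the rod lies centred in the rest, with its handle at cols 314–340 and rows 108–248, and the shank runs down at col 325. The view fits straddling jaws. I'll check the numbers and descend.

```bash
cat >> h.py <<'E'
from scipy.spatial.transform import Rotation as Ro
def wplane(u,v,z,pos,rpy):
    c=eyes.get_calibration('wrist');M=c['mount'];R=Ro.from_euler('xyz',rpy).as_matrix()
    r=R@(M[:3,:3]@np.array([(u-c['cx'])/c['fx'],(v-c['cy'])/c['fy'],1])); o=R@M[:3,3]+pos
    return o+r*(z-o[2])/r[2]
E
python3 - <<'E'
from h import *
p=[.4364,.3333,.1754];r=[-3.1372,.0028,1.5708]
for u,v,z in [(315,109,.072),(339,109,.072),(315,248,.072),(338,248,.072),(289,94,.008),(362,94,.008),(325,300,.065)]: print(wplane(u,v,z,p,r).round(4))
E
python3 st.py 0.438 0.334 0.041 1.571
```

```text
[0.3636 0.3288 0.072 ]
[0.3636 0.3475 0.072 ]
[0.4822 0.3282 0.072 ]
[0.4822 0.3485 0.072 ]
[0.3513 0.3026 0.008 ]
[0.3513 0.3724 0.008 ]
[0.5394 0.3373 0.065 ]
t 1.98 p [0.4363 0.3337 0.1772] rpy [-3.1382e+00  2.0000e-03  1.5709e+00] F [ 0.63 -0.21  0.94] M [-0.031 -0.003 -0.04 ] w 1.0
rows x,y,z,turn: 0.02 0.08 6.81 -0.0
```

```bash
python3 -m inch '[0.1,0.08,1,0,-1, 0,0,1,0,-1, 0,0,1,0,-1, 0,0,1,0,-1, 0,0,1,0,-1, 0,0,1,0,-1, 0,0,0.8,0,-1, 0,0,0,0,-1, 0,0,0,0,-1, 0,0,0,0,-1]'; python3 st.py 0.438 0.336 0.041 1.571
```

```text
time_s: 2.82
eef_pos: [0.4396, 0.3368, 0.0443]
tcp_rot: [3.14, -0.001, 1.571]
ft_force: [0.3, -0.3, 0.7]
width: 1.0
t 2.82 p [0.4396 0.3368 0.0443] rpy [ 3.1401e+00 -1.0000e-03  1.5714e+00] F [ 0.35 -0.28  0.71] M [ 0.028 -0.025 -0.036] w 1.0
rows x,y,z,turn: -0.04 -0.08 0.17 0.0
```

```bash
python3 -m inch '[0,-0.05,0.15,0,1, 0,0,0,0,1, 0,0,0,0,1, 0,0,0,0,1, 0,0,0,0,1, 0,0,0,0,1, 0,0,0,0,1, 0,0,0,0,1]'; python3 st.py
```

```text
time_s: 3.48
eef_pos: [0.4384, 0.3362, 0.0396]
tcp_rot: [-3.142, 0.0, 1.571]
ft_force: [-0.6, 0.1, -0.1]
width: 0.477
t 3.48 p [0.4384 0.3362 0.0396] rpy [-3.1416e+00  1.0000e-04  1.5710e+00] F [-0.62  0.06 -0.09] M [0.028 0.004 0.027] w 0.477
```

```bash
python3 -m inch '[0,0,0,0,1, 0,0,0,0,1, 0,0,0,0,1, 0,0,0,0,1, 0,0,0,0,1, 0,0,0,0,1]'; python3 st.py
```

```text
time_s: 3.98
eef_pos: [0.4384, 0.3362, 0.0396]
tcp_rot: [-3.142, 0.0, 1.571]
ft_force: [-0.3, 0.4, -0.7]
width: 0.234
t 3.98 p [0.4384 0.3362 0.0396] rpy [-3.1415  0.      1.571 ] F [-0.31  0.44 -0.69] M [-0.009 -0.03   0.032] w 0.234
```

```bash
python3 -m inch '[0,0,-0.5,0,1, 0,0,-1,0,1, 0,0,-1,0,1, 0,0,-1,0,1, -1,0,0,0,1, -1,0,0,0,1, -1,0,0,0,1, -1,0,0,0,1, -1,0,0,0,1, -1,0,0,0,1, -1,0,0,0,1, -1,0,0,0,1]'; python3 -m inch '[-1,0,0,0,1, -1,0,0,0,1, -1,0,0,0,1, -1,0,0,0,1, -1,0,0,0,1, -1,0,0,0,1, -1,0,0,0,1, -0.5,0,0,-0.5,1, 0,0,0,-0.75,1, 0,0,0,0,1, 0,0,0,0,1]'; python3 st.py 0.4762 -0.0174 0.07 1.696
python3 - <<'E'
from h import *
i,d=eyes.camera('wrist'); cv2.imwrite('pics/w2.png',i)
i,d=eyes.camera('scene'); cv2.imwrite('pics/s2.png',cv2.resize(i[80:215,240:420],None,fx=4,fy=4,interpolation=cv2.INTER_CUBIC))
E
```

```text
time_s: 4.98
eef_pos: [0.4383, 0.1752, 0.1103]
tcp_rot: [3.141, -0.0, 1.571]
ft_force: [0.6, -0.2, -2.0]
width: 0.234
time_s: 5.9
eef_pos: [0.4385, 0.0262, 0.1101]
tcp_rot: [3.141, 0.0, 1.694]
ft_force: [0.7, -0.1, -1.4]
width: 0.238
t 5.9 p [0.4385 0.0262 0.1101] rpy [3.1412 0.     1.6937] F [ 0.73 -0.07 -1.41] M [-0.003  0.024 -0.057] w 0.238
rows x,y,z,turn: -2.4 1.6 2.0 -0.02
```

View pics/w2.png

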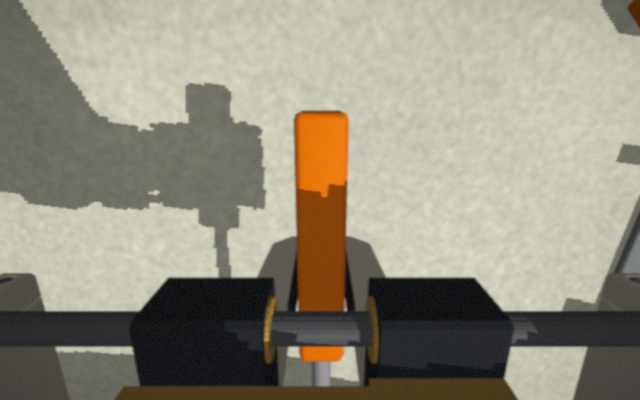

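View pics/s2.png

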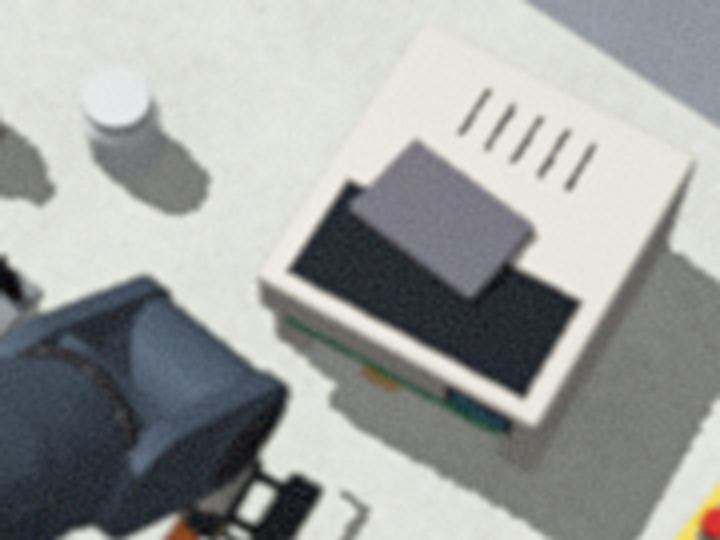

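```bash
python3 - <<'E'
from h import *
I=np.mean([eyes.camera('scene')[0].astype(float) for _ in range(4)],0)
np.save('s3.npy',I)
a=np.clip(I[160:190,310:370]*1.6,0,255).astype(np.uint8)
cv2.imwrite('pics/s3.png',cv2.resize(a,None,fx=13,fy=13,interpolation=cv2.INTER_NEAREST))
o=np.array([.6275,-.0185]);yaw=.125
# project predicted eye outline corners
for ye in (.0,.01,.02,.025):
  for d in (0,.006,.012):
    out=[]
    for dx,dy in [(-31,18),(-31,-18)]:
        x=.055-d+dx/1000;y=ye+dy/1000
        w=[o[0]+x*np.cos(yaw)-y*np.sin(yaw),o[1]+x*np.sin(yaw)+y*np.cos(yaw)]
        for z in(.028,.022):
            u,v,_=w2pix('scene',w+[z]);out.append((round((u-310)*13),round((v-160)*13)))
    print(ye,d,out)
for y in(-.094,0,.094):
    w=[o[0]-y*np.sin(yaw),o[1]+y*np.cos(yaw)];u,v,_=w2pix('scene',w+[.1]);print('hood',y,round((u-310)*13),round((v-160)*13))
E
```

```text
0.0 0 [(341, 193), (340, 202), (458, 258), (457, 266)]
0.0 0.006 [(329, 211), (329, 220), (447, 276), (446, 284)]
0.0 0.012 [(318, 230), (317, 238), (435, 294), (435, 303)]
0.01 0 [(308, 176), (308, 184), (425, 240), (425, 248)]
0.01 0.006 [(297, 194), (296, 202), (414, 258), (413, 267)]
0.01 0.012 [(285, 212), (285, 220), (403, 276), (402, 285)]
0.02 0 [(276, 158), (275, 167), (393, 222), (392, 231)]
0.02 0.006 [(264, 176), (264, 184), (381, 240), (381, 249)]
0.02 0.012 [(253, 194), (252, 202), (370, 258), (369, 267)]
0.025 0 [(259, 149), (259, 158), (376, 213), (376, 222)]
0.025 0.006 [(248, 167), (248, 176), (365, 231), (364, 240)]
0.025 0.012 [(237, 185), (236, 194), (354, 249), (353, 258)]
hood -0.094 685 372
hood 0 361 194
hood 0.094 43 20
```

View pics/s3.png

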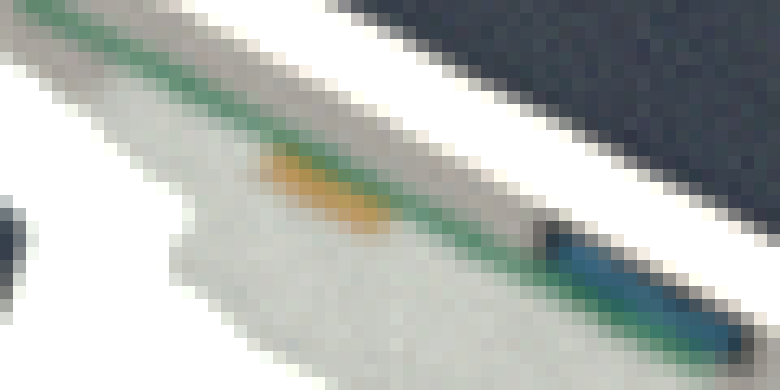

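The scene view shows the brass eye's front edge just below the hood edge, at about px (330,173.5) to (339.6,178). That puts the eye about 22 mm to +y, with the tray about 3 mm out. I'll bring the hook in front of it and compare.

```bash
python3 -m inch '[-1,0.8,0.5,0,1, -1,0.8,0.5,0,1, -0.3,0,0.6,0,1, 0,0,1,0,1, 0,0,0,0,1, 0,0,0,0,1, 0,0,0,0,1]'; python3 st.py 0.476 -0.0154 0.0576 1.696
python3 - <<'E'
from h import *
I=np.mean([eyes.camera('scene')[0].astype(float) for _ in range(3)],0)
a=np.clip(I[150:200,300:370]*1.4,0,255).astype(np.uint8)
cv2.imwrite('pics/s4.png',cv2.resize(a,None,fx=11,fy=11,interpolation=cv2.INTER_NEAREST))
o=env.get_obs();p=o['eef_pos'];y=o['tcp_rot'][2]-np.pi/2
r=np.array([np.cos(y),np.sin(y),0])
for n,q in [('tip',p+.12*r+[0,0,-.0176]),('top of prong',p+.12*r+[0,0,.0204])]:
    u,v,_=w2pix('scene',q);print(n,q,round((u-300)*11),round((v-150)*11), w2pix('top',q))
J=np.mean([eyes.camera('top')[0].astype(float) for _ in range(2)],0)
a=np.clip(J[130:220,270:350]*1.4,0,255).astype(np.uint8)
cv2.imwrite('pics/t4.png',cv2.resize(a,None,fx=6,fy=6,interpolation=cv2.INTER_NEAREST))
E
```

```text
time_s: 6.78
eef_pos: [0.4761, -0.0152, 0.0583]
tcp_rot: [3.141, 0.0, 1.696]
ft_force: [0.2, -0.4, -0.8]
width: 0.232
t 6.78 p [ 0.4761 -0.0152  0.0583] rpy [3.1413e+00 1.0000e-04 1.6962e+00] F [ 0.16 -0.36 -0.83] M [0.028 0.048 0.014] w 0.232
rows x,y,z,turn: -0.01 -0.01 0.04 0.0
tip [ 5.95452638e-01 -2.57300744e-04  4.09835211e-02] 300 389 (np.float64(305.10992287725054), np.float64(177.96977425853876), np.float64(1.1499184716793522))
top of prong [ 5.95452638e-01 -2.57300744e-04  7.89835211e-02] 301 344 (np.float64(304.4958284661778), np.float64(175.5440428435117), np.float64(1.1121506216545258))
```

View pics/s4.png

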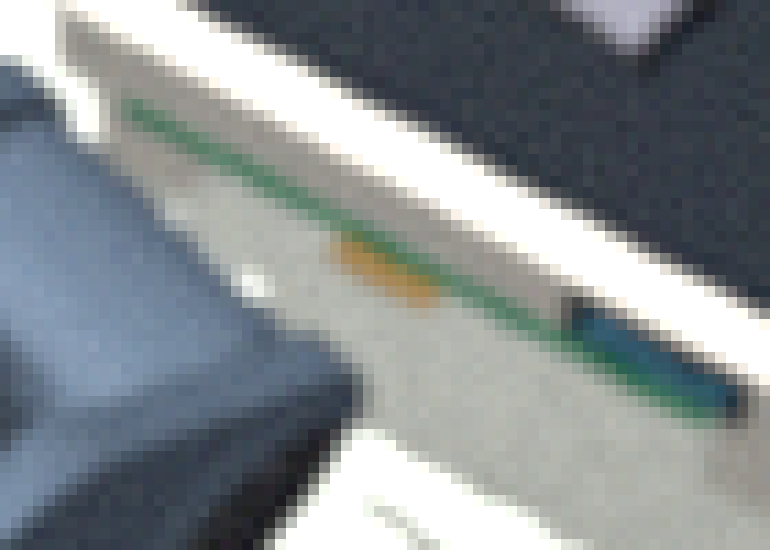

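View pics/t4.png

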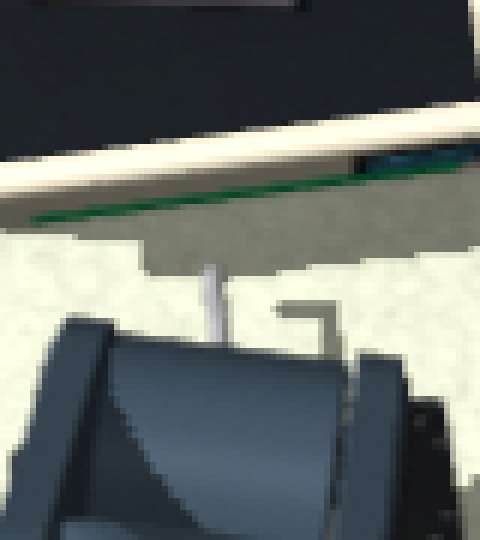

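```bash
python3 -m inch '[0,0.8,0,0,1, 0,0.8,0,0,1, 0,0.8,0,0,1, 0,0.6,0,0,1, 0,0.35,0,0,1, 0,0,0,0,1, 0,0,0,0,1, 0,0,0,0,1]'; python3 st.py
python3 -m inch '[0,0,0.2,0,1, 0,0,0.2,0,1, 0,0,0.2,0,1, 0,0,0.15,0,1, 0,0,0,0,1]'; python3 st.py
```

```text
time_s: 7.7
eef_pos: [0.5416, -0.0071, 0.0576]
tcp_rot: [-3.141, -0.0, 1.696]
ft_force: [-0.5, -0.2, -2.4]
width: 0.234
t 7.7 p [ 0.5416 -0.0071  0.0576] rpy [-3.1408e+00 -1.0000e-04  1.6960e+00] F [-0.53 -0.17 -2.44] M [-0.011  0.038  0.028] w 0.234
time_s: 8.12
eef_pos: [0.5419, -0.0071, 0.0418]
tcp_rot: [-3.14, -0.0, 1.696]
ft_force: [-0.1, 0.8, -1.5]
width: 0.237
t 8.12 p [ 0.5419 -0.0071  0.0418] rpy [-3.1403e+00 -3.0000e-04  1.6960e+00] F [-0.07  0.81 -1.52] M [-0.013  0.011 -0.039] w 0.237
```

```bash
python3 -m inch '[0,0,0.2,0,1, 0,0,0.2,0,1, 0,0,0.2,0,1, 0,0,0.1,0,1, 0,0,0,0,1, 0,0,0,0,1]'; python3 st.py
```

```text
time_s: 8.62
eef_pos: [0.5424, -0.0071, 0.0285]
tcp_rot: [-3.141, -0.0, 1.696]
ft_force: [0.2, 0.7, -1.0]
width: 0.239
t 8.62 p [ 0.5424 -0.0071  0.0285] rpy [-3.1414 -0.      1.6961] F [ 0.18  0.67 -0.99] M [0.029 0.025 0.021] w 0.239
```

```bash
for k in 1 2 3; do python3 -m inch '[0,-0.2,0,0,1, 0,-0.2,0,0,1]'|tr '\n' ' '; echo; done; python3 st.py
```

```text
time_s: 8.78 eef_pos: [0.5348, -0.0081, 0.0289] tcp_rot: [3.14, 0.0, 1.696] ft_force: [3.3, 0.8, -3.7] width: 0.234 
time_s: 8.95 eef_pos: [0.5267, -0.0092, 0.0289] tcp_rot: [3.14, 0.0, 1.696] ft_force: [4.3, 1.0, -3.2] width: 0.237 
time_s: 9.12 eef_pos: [0.5185, -0.0102, 0.0288] tcp_rot: [3.141, 0.0, 1.696] ft_force: [5.0, 0.2, -1.8] width: 0.235 
t 9.12 p [ 0.5185 -0.0102  0.0288] rpy [3.1407e+00 2.0000e-04 1.6960e+00] F [ 4.99  0.16 -1.84] M [ 0.113 -0.706 -0.013] w 0.235
```

The steady 4–5 N along +x shows the hook has the eye and the tray is moving. I'll keep pulling.

```bash
for k in 1 2 3; do python3 -m inch '[0,-0.25,0,0,1, 0,-0.25,0,0,1, 0,-0.25,0,0,1, 0,-0.25,0,0,1]'|tr '\n' ' '; echo; done; python3 st.py
python3 - <<'E'
from h import *
i,d=eyes.camera('top'); cv2.imwrite('pics/t5.png',cv2.resize(i[120:230,260:370],None,fx=5,fy=5,interpolation=cv2.INTER_CUBIC))
i,d=eyes.camera('scene'); cv2.imwrite('pics/s5.png',cv2.resize(i[130:230,270:400],None,fx=5,fy=5,interpolation=cv2.INTER_CUBIC))
E
```

```text
time_s: 9.45 eef_pos: [0.4984, -0.0127, 0.0287] tcp_rot: [3.141, 0.0, 1.696] ft_force: [5.2, 0.6, -2.4] width: 0.235 
time_s: 9.78 eef_pos: [0.4785, -0.0152, 0.0287] tcp_rot: [3.141, 0.0, 1.696] ft_force: [4.7, -0.1, -0.7] width: 0.233 
time_s: 10.12 eef_pos: [0.4586, -0.0177, 0.0287] tcp_rot: [3.141, 0.0, 1.696] ft_force: [4.2, -0.4, -2.0] width: 0.235 
t 10.12 p [ 0.4586 -0.0177  0.0287] rpy [3.1414 0.     1.696 ] F [ 4.2  -0.41 -1.96] M [ 0.032 -0.833 -0.034] w 0.235
```

View pics/t5.png

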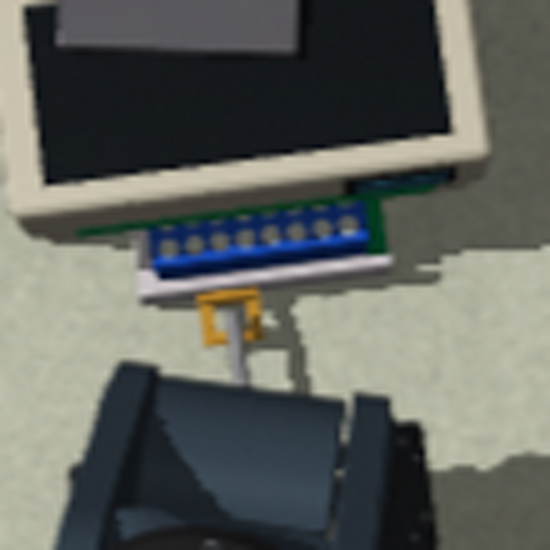

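View pics/s5.png

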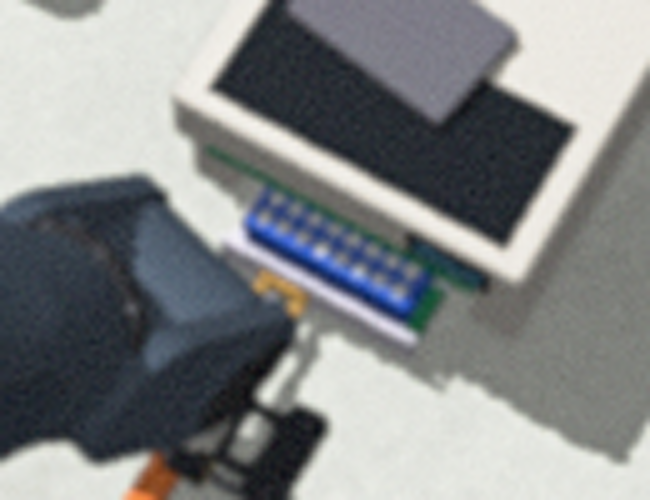

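The top view shows the prong inside the brass eye (crop ≈ (232,320)), with the tray and blue block well out from under the hood. I'll carry on to the stop.

```bash
python3 -m inch '[0,-0.25,0,0,1, 0,-0.25,0,0,1, 0,-0.2,0,0,1, 0,-0.15,0,0,1]'|tr '\n' ' '; for k in 1 2 3 4; do python3 -m inch '[0,-0.1,0,0,1, 0,-0.1,0,0,1]'|tr '\n' ' '; echo; done
```

```text
time_s: 10.55 eef_pos: [0.4417, -0.0197, 0.0286] tcp_rot: [-3.141, -0.0, 1.696] ft_force: [5.6, 0.8, -2.4] width: 0.23 time_s: 10.72 eef_pos: [0.438, -0.0202, 0.0286] tcp_rot: [-3.142, -0.0, 1.696] ft_force: [5.3, 0.2, -3.3] width: 0.237 
time_s: 10.88 eef_pos: [0.4341, -0.0207, 0.0286] tcp_rot: [3.142, 0.0, 1.696] ft_force: [3.9, 1.1, -3.0] width: 0.235 
time_s: 11.05 eef_pos: [0.4321, -0.0214, 0.029] tcp_rot: [3.137, 0.001, 1.696] ft_force: [17.3, 2.5, -7.1] width: 0.234 
time_s: 11.22 eef_pos: [0.4311, -0.0221, 0.0298] tcp_rot: [3.131, 0.003, 1.696] ft_force: [25.4, 5.5, -9.1] width: 0.238
```

The force jumped to 25 N, so the tray is at its stop. I'll relax to mid-hole and check before lifting.

```bash
python3 -m inch '[0,0.2,0,0,1, 0,0.2,0,0,1, 0,0.1,0,0,1, 0,0,0,0,1, 0,0,0,0,1]'; python3 st.py
python3 - <<'E'
from h import *
i,d=eyes.camera('top'); cv2.imwrite('pics/t6.png',cv2.resize(i[120:230,260:370],None,fx=5,fy=5,interpolation=cv2.INTER_CUBIC))
E
```

```text
time_s: 11.63
eef_pos: [0.4356, -0.0204, 0.0284]
tcp_rot: [-3.14, -0.0, 1.696]
ft_force: [-0.3, -0.1, -1.3]
width: 0.235
t 11.63 p [ 0.4356 -0.0204  0.0284] rpy [-3.1402e+00 -3.0000e-04  1.6960e+00] F [-0.3  -0.06 -1.28] M [-0.014  0.039  0.03 ] w 0.235
```

View pics/t6.png

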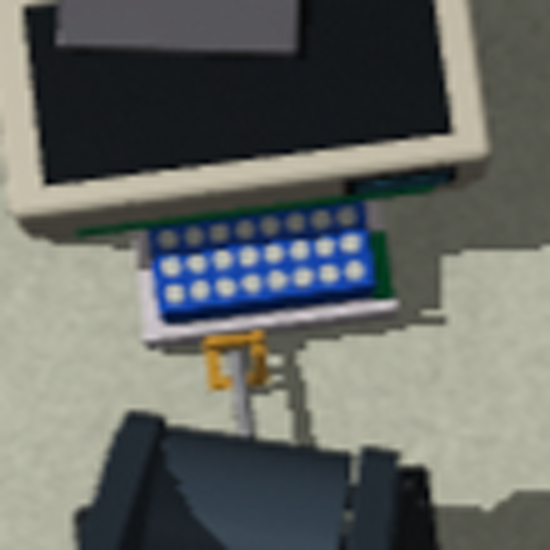

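```bash
python3 -m inch '[0,0.08,-0.2,0,1, 0,0,-0.25,0,1, 0,0,-0.25,0,1, 0,0,-0.25,0,1]'; python3 -m inch '[0,0,-0.4,0,1, 0,0,-0.4,0,1, 0,0,-0.5,0,1, 0,0,-0.8,0,1, 0,0,-0.8,0,1, 0,0,0,0,1, 0,0,0,0,1]'
python3 - <<'E'
from h import *
i,d=eyes.camera('top'); cv2.imwrite('pics/t7.png',cv2.resize(i[120:230,260:370],None,fx=5,fy=5,interpolation=cv2.INTER_CUBIC))
i,d=eyes.camera('wrist'); cv2.imwrite('pics/w7.png',i)
E
```

```text
time_s: 12.02
eef_pos: [0.4379, -0.0203, 0.0483]
tcp_rot: [3.141, 0.0, 1.696]
ft_force: [0.5, 0.2, -1.6]
width: 0.236
time_s: 12.6
eef_pos: [0.4382, -0.0203, 0.1063]
tcp_rot: [3.14, 0.001, 1.696]
ft_force: [-0.1, -0.5, -1.4]
width: 0.235
```

View pics/t7.png

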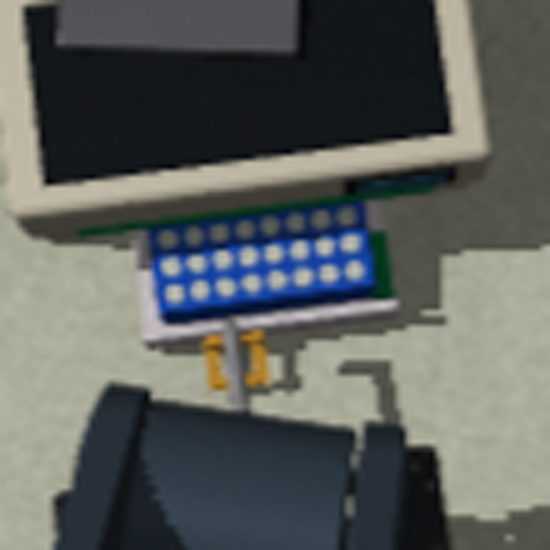

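View pics/w7.png

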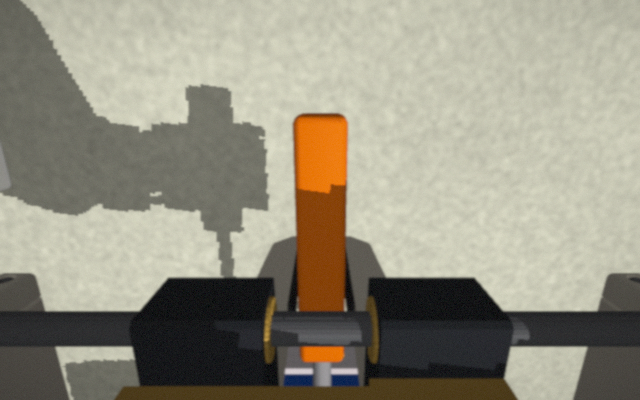

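The hook is clear of the eye and the tray stays out with its block fully visible. The rod still sits straight in the grip. I'll take it back above the rest.

```bash
python3 -m inch '[0,-1,0,0,1, 0,-1,-0.5,0,1, 0,0,0,1,1, 0,0,0,0.25,1, 1,0,0,0,1, 1,0,0,0,1, 1,0,0,0,1, 1,0,0,0,1, 1,0,0,0,1, 1,0,0,0,1, 1,0,0,0,1, 1,0,0,0,1]'; python3 -m inch '[1,0,0,0,1, 1,0,0,0,1, 1,0,0,0,1, 1,0,0,0,1, 1,0,0,0,1, 1,0,0,0,1, 1,0,0,0,1, 1,0,0,0,1, 1,0.5,0,0,1, 0.6,0.5,0,0,1, 0,0,0,0,1, 0,0,0,0,1]';python3 st.py 0.4384 0.3362 0.1 1.571
```

```text
time_s: 13.7
eef_pos: [0.3975, 0.1356, 0.1148]
tcp_rot: [-3.14, 0.0, 1.571]
ft_force: [-0.3, 0.0, -1.3]
width: 0.233
time_s: 14.7
eef_pos: [0.4175, 0.3264, 0.1144]
tcp_rot: [-3.14, 0.001, 1.572]
ft_force: [-0.1, -0.9, -0.9]
width: 0.236
t 14.7 p [0.4175 0.3264 0.1144] rpy [-3.1399e+00  1.2000e-03  1.5716e+00] F [-0.09 -0.9  -0.89] M [-0.016  0.017 -0.031] w 0.236
rows x,y,z,turn: 0.49 1.05 0.72 0.01
```

```bash
python3 -m inch '[0.49,0.5,0,0,1, 0,0.55,0,0,1, 0,0,0.3,0,1, 0,0,0,0,1, 0,0,0,0,1, 0,0,0,0,1]';python3 st.py 0.4384 0.3362 0.0405 1.571
python3 - <<'E'
from h import *
i,d=eyes.camera('top'); cv2.imwrite('pics/t8.png',cv2.resize(i[170:280,140:250],None,fx=5,fy=5,interpolation=cv2.INTER_CUBIC))
i,d=eyes.camera('wrist'); cv2.imwrite('pics/w8.png',i)
i,d=eyes.camera('scene'); cv2.imwrite('pics/s8.png',cv2.resize(i[110:210,170:300],None,fx=5,fy=5,interpolation=cv2.INTER_CUBIC))
o=env.get_obs();p=o['eef_pos'];y=o['tcp_rot'][2]-np.pi/2
r=np.array([np.cos(y),np.sin(y),0])
for n,q in [('tip',p+.12*r+[0,0,-.0176]),('top of prong',p+.124*r+[0,0,.0254])]:
    u,v,_=w2pix('top',q);print(n,q.round(4),(u-140)*5,(v-170)*5)
    u,v,_=w2pix('scene',q);print((u-170)*5,(v-110)*5)
E
```

```text
time_s: 15.2
eef_pos: [0.4386, 0.336, 0.1094]
tcp_rot: [-3.141, 0.0, 1.571]
ft_force: [0.7, -0.3, -1.1]
width: 0.234
t 15.2 p [0.4386 0.336  0.1094] rpy [-3.1409e+00  4.0000e-04  1.5707e+00] F [ 0.73 -0.29 -1.14] M [ 0.047 -0.074  0.015] w 0.234
rows x,y,z,turn: 0.01 -0.01 3.45 -0.0
tip [0.5589 0.3365 0.0922] 225.04036208590264 89.56115796722287
365.62831996443197 107.09948533497425
top of prong [0.5629 0.3365 0.1352] 197.41767080864804 69.8649823552401
359.2817078259995 72.76751185596154
```

View pics/t8.png

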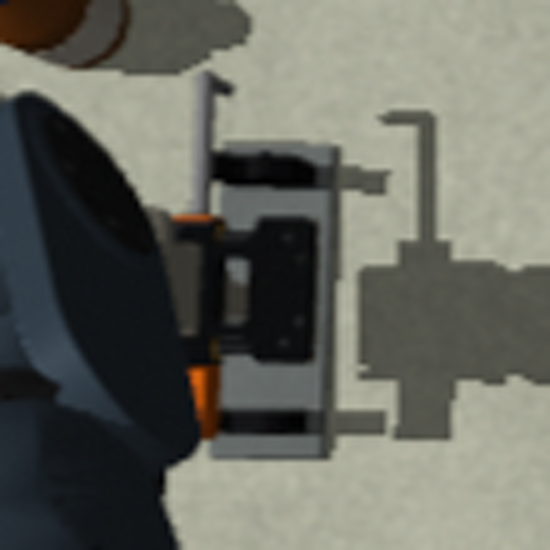

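View pics/s8.png

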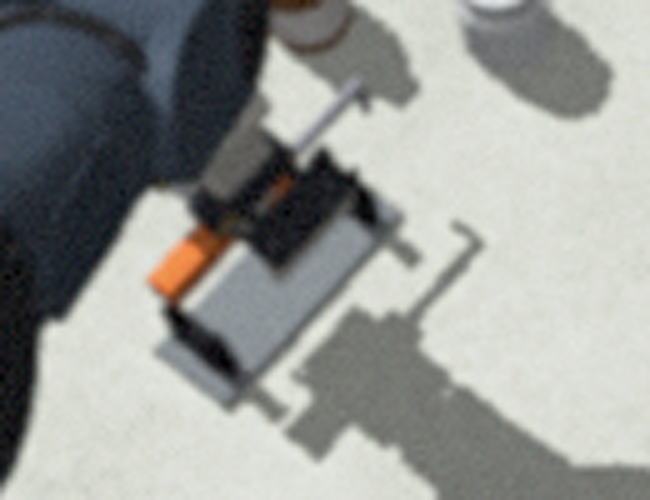

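View pics/w8.png

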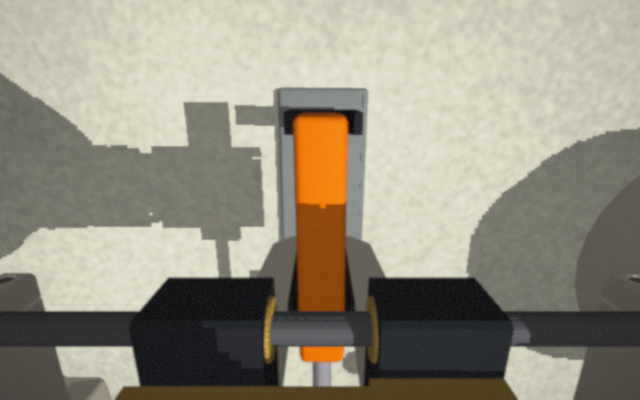

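The rod is centred over the rest in all three views: prong at crop (203,73) against a predicted (197,70), with the handle between the rear cheeks. I'll lower it.

```bash
python3 -m inch '[0,0,0.6,0,1, 0,0,0.6,0,1, 0,0,0.6,0,1, 0,0,0.3,0,1, 0,0,0.3,0,1, 0,0,0.2,0,1, 0,0,0,0,1]'; python3 -m inch '[0,0,0.2,0,1, 0,0,0.2,0,1, 0,0,0.2,0,1, 0,0,0.1,0,1, 0,0,0,0,1, 0,0,0,0,1]'; python3 st.py 0.4384 0.3362 0.0396 1.571
```

```text
time_s: 15.93
eef_pos: [0.4388, 0.3363, 0.0567]
tcp_rot: [-3.141, 0.001, 1.571]
ft_force: [0.1, -0.0, -1.4]
width: 0.236
time_s: 16.43
eef_pos: [0.4391, 0.3366, 0.0436]
tcp_rot: [-3.142, 0.0, 1.571]
ft_force: [0.2, 0.0, -0.5]
width: 0.238
t 16.43 p [0.4391 0.3366 0.0436] rpy [-3.1415e+00  1.0000e-04  1.5710e+00] F [ 0.2   0.01 -0.45] M [-0.018  0.026  0.017] w 0.238
rows x,y,z,turn: -0.02 -0.03 0.2 0.0
```

```bash
python3 -m inch '[-0.02,-0.02,0.08,0,1, 0,0,0.08,0,1, 0,0,0,0,1, 0,0,0,0,1]'; python3 st.py 0.4384 0.3362 0.0396 1.571
```

```text
time_s: 16.77
eef_pos: [0.4388, 0.3363, 0.0406]
tcp_rot: [3.141, -0.0, 1.571]
ft_force: [-0.9, 1.0, 1.8]
width: 0.237
t 16.77 p [0.4388 0.3363 0.0406] rpy [ 3.1412e+00 -3.0000e-04  1.5711e+00] F [-0.9   1.04  1.76] M [ 0.067 -0.076  0.044] w 0.237
rows x,y,z,turn: -0.01 -0.02 0.05 0.0
```

The rod is seated, with Fz rising from -1.4 to +1.8 N. I'll release and retreat upward.

```bash
python3 -m inch '[0,0,0,0,0.3, 0,0,0,0,0, 0,0,0,0,-0.3, 0,0,0,0,-1, 0,0,0,0,-1, 0,0,0,0,-1, 0,0,0,0,-1, 0,0,0,0,-1, 0,0,0,0,-1, 0,0,0,0,-1, 0,0,0,0,-1, 0,0,0,0,-1]'; python3 -m inch '[0,0,-0.4,0,-1, 0,0,-0.6,0,-1, 0,0,-1,0,-1, 0,0,-1,0,-1, 0,0,-1,0,-1, 0,0,-1,0,-1, 0,0,-1,0,-1, 0,0,-1,0,-1, 0,0,-1,0,-1, 0,0,0,0,-1, 0,0,0,0,-1]'
python3 - <<'E'
from h import *
o=env.get_obs();print(o['eef_pos'],o['tcp_rot'],o['ft_force'])
i,d=eyes.camera('wrist'); cv2.imwrite('pics/w9.png',i)
i,d=eyes.camera('top'); cv2.imwrite('pics/t9.png',i)
E
```

```text
time_s: 17.77
eef_pos: [0.4387, 0.3362, 0.0404]
tcp_rot: [3.142, 0.0, 1.571]
ft_force: [-0.3, 1.1, 0.5]
width: 0.995
time_s: 18.68
eef_pos: [0.439, 0.3364, 0.202]
tcp_rot: [3.139, -0.002, 1.571]
ft_force: [-0.2, -0.1, 0.3]
width: 1.002
[0.43898158 0.33638294 0.2019973 ] [ 3.13926555e+00 -1.52166365e-03  1.57100489e+00] [-0.21682663 -0.05504263  0.26631546]
```

View pics/w9.png

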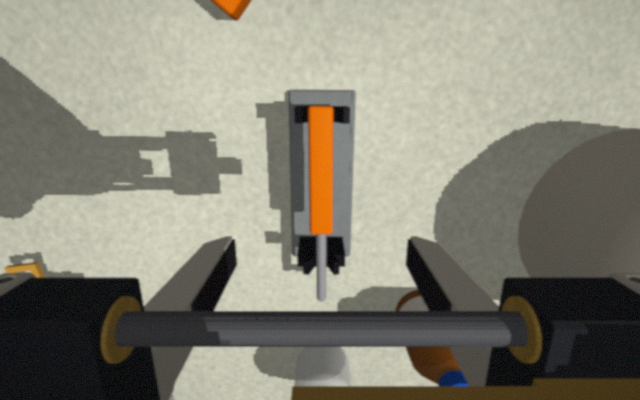

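View pics/t9.png

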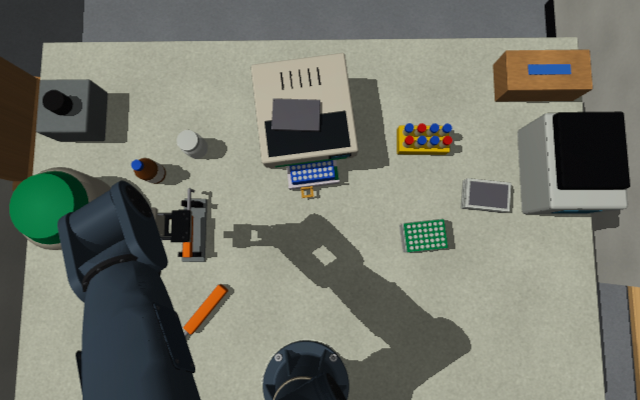

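The rod lies in both saddles, and the tray is out with its eye at about (308,192). A numeric check comes before I hand in.

```bash
python3 - <<'E'
from h import *
o=env.get_obs();p,r=o['eef_pos'],o['tcp_rot']
for u,v in [(310,107),(332,107),(310,234),(332,234),(321.5,299)]: print(wplane(u,v,.072 if v<250 else .065,p,r).round(4))
t=cv2.imread('pics/t9.png'); cv2.imwrite('pics/t9c.png',cv2.resize(t[150:210,280:350],None,fx=8,fy=8,interpolation=cv2.INTER_CUBIC))
i=cv2.imread('pics/t9.png');d=None
yaw=.125;oo=np.array([.6275,-.0185])
for xt in (-.043,-.055):
  for y in(-.075,.075):
    w=[oo[0]+xt*np.cos(yaw)-y*np.sin(yaw),oo[1]+xt*np.sin(yaw)+y*np.cos(yaw),.046];u,v,_=w2pix('top',w);print(xt,y,(u-280)*8,(v-150)*8)
E
```

```text
[0.3649 0.3269 0.072 ]
[0.3649 0.3456 0.072 ]
[0.4815 0.3258 0.072 ]
[0.4815 0.3468 0.072 ]
[0.5571 0.3368 0.065 ]
-0.043 -0.075 467.76848730940037 223.6087406204258
-0.043 0.075 61.519647041114695 275.5635346153165
-0.055 -0.075 472.08835622812603 255.694701469341
-0.055 0.075 65.3663416901004 307.69047100283
```

View pics/t9c.png

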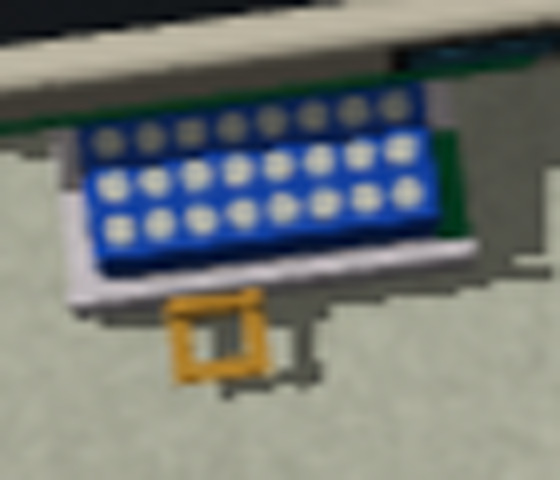

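```bash
python3 -c "
from plant import env
print(env.sign_off())"
```

```text
the job is handed in; nothing more can be done
None
```

The tray is drawn out to its stop, the hook rod is back on its rest with the hook end forward, and the job is handed in at about 19 s of the 61 s allowed.

I took the rod and found the brass eye about 22 mm to +y under the hood. The scene camera located it, rather than a sideways search by touch. I lowered the hook through the hole and pulled against 4–5 N until the force jumped to about 25 N at the stop. Then I lifted the hook clear, laid the rod back and released it.

**Last checks**
- **Tray:** its front edge in the top picture matches the outer stop (-55 mm) to within about 2 mm.
- **Rod:** the wrist camera puts the handle within about 1–2 mm of where it lay at the start, aligned with the rest and in both saddles.
- **Robot:** the gripper was open, about 160 mm above the rod, with no force on it.
- **Bystanders:** none appears moved in the top picture; I judged this by eye and did not measure it.

The only disagreement was between cameras. Before the pick-up, the top and wrist views differed by about 4 mm on the rod's sideways position. I gripped midway between the two, and the grip closed cleanly.

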